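# Reset the air valve of the grinding bench to its mark

## Task

Reset the air valve on the bench: with its blue handle turn the valve clockwise until the red pointer is fully shut against its stop at the black block, then open it until the red pointer, not merely the handle, stands exactly at the yellow mark, and let go. The handle has some play on its spindle. Do not shift the yellow mark, and leave the spray can, the red bottle and the stack of grinding discs where they stand.

Things in the scene. Friction and masses are not known exactly. Their poses are not given: they have to be found in the camera images.
- station: Fixed air-outlet station on a dark steel base plate 260 (x) x 200 (y) x 12 mm. Origin: on the table, straight below the dial's centre; z up. Steel pipe, 22 mm thick: riser at station x = +125, y = -18.5 mm, from z = 60 to 250 mm; from its top a level run over the dial along -x
- dial: White dial disc, 156 mm across, on a green block 160 mm square, fixed. Origin: centre of the dial's face, 100 mm over the table. z = the valve's axis, outwards, leaning 30 degrees from vertical towards the station's +y; +y points down the slope. The valve opens counter-clockwise seen from outside (positive about z) and shuts clockwise
- pipe_end (a point): End of the level overhead pipe's axis (22 mm thick), 250 mm over the table, nearest the robot; a brass coupler 30 mm thick goes on 42 mm farther along station -x. From here the pipe runs 225 mm along station +x to the riser. It bars the gripper from straight above the handle: come in tilted along the dial's axis, from the downhill side
- handle_grip (a point): Centre of the blue bar handle: 64 mm long, 16 mm wide, 30 mm high along the axis, on the valve's axis, 33 mm out from the dial's face (bar 18 to 48 mm over it). The bar lies along the pointer, give or take the play: the handle turns almost freely 0.12 rad either way on the spindle, then drags it along (about 0.25 N m)
- handle_end (a point): Middle of the end face of the blue bar handle on the pointer's side: 32 mm from handle_grip along the bar, so that the two give the bar's direction
- pointer_tip (a point): Tip of the flat red pointer fixed to the valve's spindle, under the handle: 60 mm from the axis, 6 mm over the dial's face (8 mm wide, its top 9 mm over the face). It shows the true opening and stays where it is left. Starts 0.4 to 1.1 rad open; travel 0 to 2.6 rad
- shut_tip (a point): Where the pointer's tip stands when the valve is fully shut (60 mm from the axis, 6 mm over the face), just inside the fixed black block on the dial's rim. A firm stop in the valve is felt there
- mark_tip (a point): Where the pointer's tip must finally stand: 60 mm from the axis, 6 mm over the face, just inside the yellow mark (a block 15 x 14 x 10 mm at the dial's rim, held by stiff friction, top 11 mm over the face). It stands 1.45 to 2.3 rad counter-clockwise of the black block
- can: White and blue spray can, 64 mm diameter, 180 mm tall, loose, upright. Origin: centre of its underside. Leave alone
- bottle: Small red bottle with a white cap, 38 mm diameter, 90 mm tall, loose, upright. Origin: centre of its underside. Leave alone
- discs: Stack of dark grinding discs, 100 mm diameter, 27 mm high, loose. Origin: centre of its underside. Leave alone

How it is judged:
On the way:
1. the valve is turned fully shut: the pointer stands at its stop by the black block (distance between pointer_tip and shut_tip below 0.004 m), for 0.1 s.
At the end, for the whole second after the job is handed in: after having been fully shut, the pointer's tip stands within 5 mm of the mark's point (about 5 degrees) and stays there with the handle released; can, bottle and discs within 20 mm of where they were (distance between pointer_tip and mark_tip below 0.005 m and distance of each of can, bottle, discs from where it was at the start of the episode below 0.02 m); the robot touches nothing.
It fails at once if the yellow mark was shifted by more than 4 mm (distance of mark_tip from where it was at the start of the episode above 0.004 m).
It fails at once if the can was pushed away or knocked over (distance of can from where it was at the start of the episode above 0.02 m or angle between can's own z axis and vertical above 0.4 rad).
It fails at once if the bottle was pushed away or knocked over (distance of bottle from where it was at the start of the episode above 0.02 m or angle between bottle's own z axis and vertical above 0.4 rad).
It fails at once if the stack of discs was pushed away or knocked over (distance of discs from where it was at the start of the episode above 0.02 m or angle between discs's own z axis and vertical above 0.4 rad).
It also fails if it takes over 51 s, if anything falls off the work surface, if the arm or the gripper's body presses on something with over 40 N, if the wrist force passes 120 N, or if a joint passes its speed limit or range.

## Robot

A 6-joint arm with a two-finger parallel gripper is mounted at the origin on the work surface. World frame = base frame: x ahead of the robot, y to its left, z up, the work surface at z = 0. Lengths are in m, angles in rad, forces in N, time in s.
With the tool pointing down it reaches from about 0.3 to 0.775 m from the base axis. Payload 14.6 kg.
Tool frame: the origin (TCP) lies midway between the tips of the shut fingers; the grasp point (between the pads) lies 19 mm behind it; z points along the fingers, y is the direction in which the jaws open and shut (so a half turn about z gives the same grasp; the last joint's range is limited). The gripper opens to 94 mm and grips with 3 to 60 N. Pads are 16 mm wide; open, the fingers measure 119 mm over their backs; the gripper's body (75 mm by 177 mm) begins 78 mm behind the grasp point.
Start: joints at [-1.36, 0.3, 1.521, -0, 1.321, -0.067], TCP at [0.151, -0.529, 0.205] pointing down, gripper open.
Joint ranges: [-3.03, 3.03], [-0.79, 2.21], [0.23, 2.52], [-1.04, 4.18], [0, 3.07], [-2.55, 2.55]. Speed limits (rad/s): [2.22, 2.22, 2.57, 3.14, 3.14, 3.14].

## Interface

Orientations are given as a unit quaternion [w, x, y, z].
In Python, from rig import env gives the robot as it stands.
- The arm moves only by the shell command python3 -m crank 'ROWS' [FORCE]. ROWS is a JSON object of lists of equal length, an entry for each row: "grip": the gripper command: -1 is fully open, 1 is shut, values between are in proportion; "xyz": the shift along the tool's x, y, z in mm, a list of three; "rotation": the turn, a rotation vector about the tool's x, y, z in degrees, a list of three. A call has 1 to 12 rows; each row shifts and turns the commanded pose from where the row before left it, along the tool's axes as they then stand; what a row does not reach is not made up. A row lasts 1/12 s, in which the tool goes at most 41.7 mm and 7.16 degrees, less where a joint would pass 70% of its speed; a pose out of reach is approached as far as the arm can. A call with a gripper value outside its range is refused whole. The fingers move at their own pace and stop on an object; FORCE is the grip in N (left out, the last holds). Time passes only in rows, so rows that do not move let the fingers close. It gives the time, the measured TCP pose, the force and the opening at its end, in the units of the state.
- env.get_state(): the state, without advancing time (a new reading comes with each control period).
- env.camera(name): name is "scene" or "side" or "wrist"; returns (picture, depth): 400x640x3 uint8, red, green, blue; 400x640 float32, m along the optical axis (not along the pixel's ray), 0 where there is no reading.
- env.camera_model(name): a dict with "intrinsics" (3x3 intrinsics, pixels), "cam_to_world" (4x4, takes a point from camera to world coordinates). Camera axes: x right, y down, z forward; pixel columns grow to the right and rows downward; lengths in m; the calibration is good to about 2 mm. The wrist camera is an equidistant fisheye: a pixel r from the principal point sees the ray r / f radians off the axis. A picture is of the moment at which its call begins: read the wrist's pose just before it. camera_model takes no time and is no camera call; for the wrist camera it gives the pose at the moment of the call.
- env.hand_in(): hands the job in, once; it reports no verdict.
The state is a dict: "time_s": time; "joint_pos": joint angles; "joint_vel": joint speeds; "effort": joint torques, N m; "position": TCP position; "ee_rot": TCP orientation; "ft_force": force on the tool from outside, world axes, zero at the start; "wrist_torque": the same for the moment, N m; "finger_gap": finger opening in m.
Only numpy, scipy, OpenCV 4.12 (cv2) and the standard library are available. Lean on these libraries where they do the work, as an engineer would, in place of code of your own. Each camera call takes 0.05 s, during which the arm holds its last target. There are 200 camera calls.

## Working session

There is one attempt and no reset: what is moved stays moved. The work goes in short steps, Python scripts to look and compute and a shell command to move; the robot and the scene stay as the last step left them, time stands still between calls to the robot, and variables do not carry over. Pictures are saved under pics/ and viewed, about 8 in all and at most 12, crops included, and the job is handed in when it is done.

```bash
mkdir -p pics; ls; python3 - <<'E'
from rig import env
import cv2,numpy as np
s=env.get_state(); print({k:np.round(v,3).tolist() for k,v in s.items()})
for n in("scene","side"):
    p,d=env.camera(n); np.savez(f"pics/{n}0.npz",p=p,d=d,**env.camera_model(n)); cv2.imwrite(f"pics/{n}0.png",p[:,:,::-1])
    print(n,np.round(env.camera_model(n)["cam_to_world"],3).tolist(),np.round(env.camera_model(n)["intrinsics"],1).tolist())
a=np.vstack([cv2.imread("pics/scene0.png"),]);
E
```

```text
pics
{'time_s': 0.0, 'joint_pos': [-1.36, 0.3, 1.522, 0.0, 1.321, -0.067], 'joint_vel': [0.001, 0.002, -0.001, 0.0, -0.001, 0.001], 'effort': [-0.0, -53.181, -35.273, 0.071, 0.024, -0.0], 'position': [0.151, -0.529, 0.205], 'ee_rot': [-0.001, 0.99, 0.138, -0.0], 'ft_force': [-0.17, 0.654, 0.961], 'wrist_torque': [-0.034, 0.012, 0.003], 'finger_gap': 0.094}
scene [[0.535, 0.695, -0.48, 1.065], [0.845, -0.442, 0.301, -0.325], [-0.003, -0.567, -0.824, 1.009], [0.0, 0.0, 0.0, 1.0]] [[403.8, 0.0, 309.5], [0.0, 403.8, 201.2], [0.0, 0.0, 1.0]]
side [[-0.939, -0.199, 0.281, 0.324], [-0.345, 0.567, -0.749, 0.635], [-0.01, -0.8, -0.6, 0.702], [0.0, 0.0, 0.0, 1.0]] [[394.9, 0.0, 316.2], [0.0, 394.9, 203.8], [0.0, 0.0, 1.0]]
```

View pics/scene0.png

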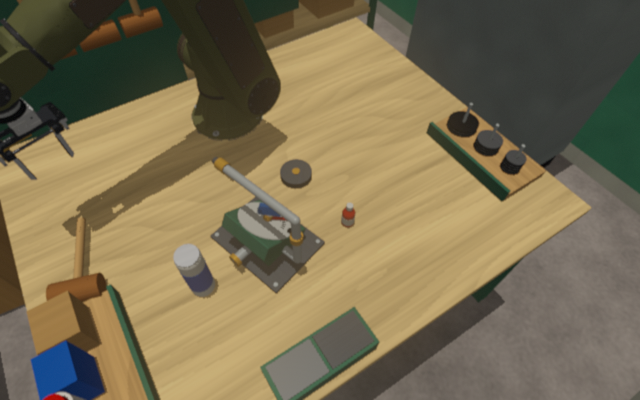

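View pics/side0.png

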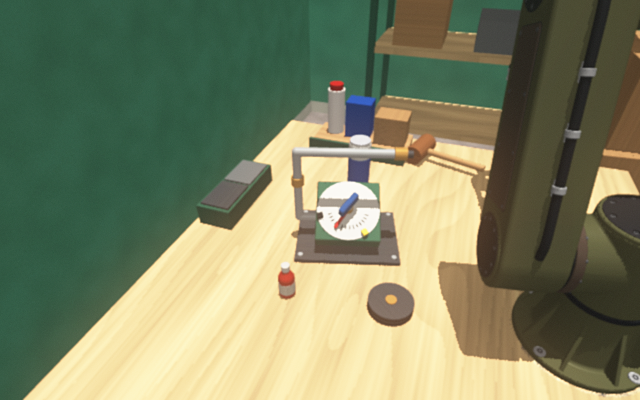

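The side view shows the dial at about (348,210), the handle at (348,204), the black stop at (319,215) and the yellow mark at (364,233). The pipe end is near (408,153).

```bash
cat > h.py <<'E'
import numpy as np,cv2
def px2w(m,d,u,v,wrist=False):
    K,T=m["intrinsics"],m["cam_to_world"]
    return T[:3,:3]@(np.linalg.inv(K)@[u,v,1]*d)+T[:3,3]
def ray(m,u,v,fish=False):
    K,T=m["intrinsics"],m["cam_to_world"]; a=np.array([(u-K[0,2])/K[0,0],(v-K[1,2])/K[1,1]])
    if fish:
        r=np.hypot(*a)+1e-12; c=np.r_[a/r*np.sin(r),np.cos(r)]
    else: c=np.r_[a,1]
    return T[:3,3],T[:3,:3]@c
def onplane(m,u,v,p0,n,fish=False):
    o,r=ray(m,u,v,fish); return o+r*((p0-o)@n)/(r@n)
E
python3 - <<'E'
from h import *
z=np.load("pics/side0.npz"); p,d=z["p"],z["d"]
c=p[170:260,300:400,::-1]; cv2.imwrite("pics/c1.png",cv2.resize(c,None,fx=8,fy=8,interpolation=cv2.INTER_CUBIC)[:600*9//9])
cv2.imwrite("pics/c1.png",cv2.resize(c,(660,594),interpolation=cv2.INTER_CUBIC))
# white dial pixels
hsv=cv2.cvtColor(p,cv2.COLOR_RGB2HSV); m=np.zeros(d.shape,bool); m[180:242,314:384]=1
m&=(hsv[...,1]<40)&(hsv[...,2]>170)&(d>0)
v,u=np.nonzero(m); P=np.array([px2w(z,d[b,a],a,b) for a,b in zip(u,v)])
for _ in range(4):
    c=P.mean(0); n=np.linalg.svd(P-c,full_matrices=False)[2][2]; n*=np.sign(n[2]); e=(P-c)@n; P=P[abs(e)<max(.003,1.5*e.std())]
print("n",n,"tilt",np.degrees(np.arccos(n[2])),"az",np.degrees(np.arctan2(n[1],n[0])),len(P),e.std(),P.min(0),P.max(0))
E
```

```text
n [-0.14458469  0.4781807   0.86627853] tilt 29.97098164336041 az 106.82343353097782 1902 0.0013703534769533327 [ 0.44611834 -0.18917722  0.06034954] [ 0.59968715 -0.04917117  0.14096614]
```

View pics/c1.png

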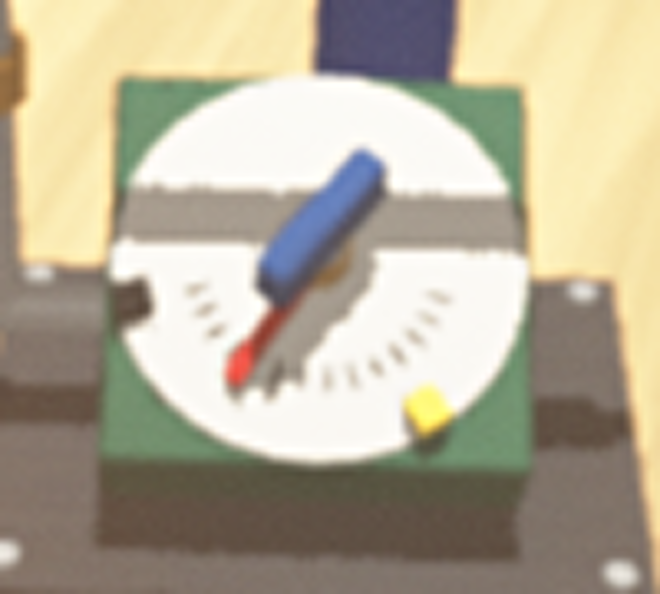

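```bash
cat >> h.py <<'E'
Zd=np.array([-.1446,.4782,.8663]); Zd/=np.linalg.norm(Zd)
Xd=np.cross([Zd[0],Zd[1],0],[0,0,1]); Xd/=np.linalg.norm(Xd); Yd=np.cross(Zd,Xd)
D=np.c_[Xd,Yd,Zd]
E
python3 - <<'E'
from h import *
from scipy.spatial.transform import Rotation as R
z=np.load("pics/side0.npz"); d=z["d"]
# plane offset from depth at white dial points
cp=lambda a,b:(300+(a+.5)/6.6-.5,170+(b+.5)/6.6-.5)
Q=[px2w(z,d[int(round(v)),int(round(u))],u,v) for u,v in [cp(200,340),cp(450,330),cp(320,120),cp(160,270),cp(480,300),cp(330,430),cp(330,360)]]
off=[q@Zd for q in Q]; print("off",np.round(off,4)); p0=Zd*np.median(off)
E=[D.T@onplane(z,*cp(*q),p0,Zd) for q in [(108,280),(530,280),(320,73),(315,463)]]
print(np.round(E,4))
c=np.array([(E[0][0]+E[1][0])/2,(E[2][1]+E[3][1])/2,np.median(off)]); C=D@c; print("center",C, "dia",E[0][0]-E[1][0],E[3][1]-E[2][1])
for nm,q,h in [("tip",(238,380),.006),("blackTop",(133,298),.008),("yelTop",(427,404),.011),("barnear",(268,278),.048),("barfar",(370,160),.048),("hub",(318,268),.0)]:
    w=D.T@(onplane(z,*cp(*q),C+Zd*h,Zd)-C); print(nm,np.round(w*1000,1),"ang",np.degrees(np.arctan2(w[1],w[0])))
print("Xd",Xd,"Yd",Yd)
cur=R.from_quat([.99,.138,0,-.001]); tgt=R.from_matrix(np.c_[Yd,Xd,-Zd])
print("rotvec tool",(cur.inv()*tgt).as_rotvec(degrees=True))
np.savez("dial.npz",C=C)
E
```

```text
off [-0.0436 -0.044  -0.0451 -0.0428 -0.0438 -0.0448 -0.0452]
[[ 0.5454 -0.2698 -0.044 ]
 [ 0.3877 -0.2745 -0.044 ]
 [ 0.4671 -0.3587 -0.044 ]
 [ 0.4667 -0.2003 -0.044 ]]
center [ 0.52301275 -0.1177792   0.10148578] dia 0.1577516897316204 0.15843765031703827
tip [29.  50.2  6. ] ang 59.97650210693944
blackTop [68.8 19.8  8. ] ang 16.088057719473845
yelTop [-39.6  59.1  11. ] ang 123.84948853646203
barnear [19.3 26.5 48. ] ang 53.99449913884518
barfar [-16.6 -20.6  48. ] ang -128.82042995653185
hub [ 0.2  2.5 -0. ] ang 85.90174256796958
Xd [ 0.95719595  0.28944068 -0.        ] Yd [-0.25073493  0.82919394 -0.49956922]
rotvec tool [-23.8146105  -23.44857927 -88.66886013]
```

```bash
python3 -m crank '{"grip":[1,1,1,1,1,1,1,1,1,1,1,1],"xyz":[[0,0,-40],[0,0,-40],[0,0,-40],[0,0,-40],[0,0,-40],[0,0,-40],[28,-28,0],[28,-28,0],[28,-28,0],[28,-28,0],[28,-28,0],[28,-28,0]],"rotation":[[0,0,0],[0,0,0],[0,0,0],[0,0,0],[0,0,0],[0,0,0],[0,0,0],[0,0,0],[0,0,0],[0,0,0],[0,0,0],[0,0,0]]}' 20
python3 -m crank '{"grip":[1,1,1,1,1,1,1,1,1,1],"xyz":[[28,-28,0],[28,-28,0],[28,-28,0],[28,-28,0],[28,-28,0],[28,-28,0],[28,-28,0],[28,-28,0],[0,0,0],[0,0,0]],"rotation":[[0,0,0],[0,0,0],[0,0,0],[0,0,0],[0,0,0],[0,0,0],[0,0,0],[0,0,0],[0,0,0],[0,0,0]]}'
cat >> h.py <<'E'
from scipy.spatial.transform import Rotation as R
def report():
    from rig import env
    s=env.get_state(); C=np.load("dial.npz")["C"]; q=s["ee_rot"]; cur=R.from_quat([q[1],q[2],q[3],q[0]]); tgt=R.from_matrix(np.c_[Yd,Xd,-Zd])
    print("t",round(s["time_s"],2),"pos",np.round(s["position"],3),"dial xyz mm",np.round(D.T@(s["position"]-C)*1000,1),"F dial",np.round(D.T@s["ft_force"],1),"gap",round(s["finger_gap"],3))
    print("rot left(tool,deg)",np.round((cur.inv()*tgt).as_rotvec(degrees=True),1),"joints",np.round(s["joint_pos"],2))
E
python3 -c "from h import *;report()"
```

```text
time_s: 1.1
position: [0.2666, -0.3195, 0.4452]
ee_rot: [-0.0, 0.99, 0.138, -0.0]
ft_force: [1.1, -0.2, -0.4]
finger_gap: 0.0176
time_s: 1.93
position: [0.4207, -0.043, 0.4449]
ee_rot: [-0.0, 0.99, 0.14, -0.001]
ft_force: [-0.1, -0.2, 0.9]
finger_gap: 0.0006
t 1.93 pos [ 0.421 -0.043  0.445] dial xyz mm [-76.3 -83.9 348. ] F dial [-0.1 -0.5  0.7] gap 0.001
rot left(tool,deg) [-23.7 -23.4 -88.4] joints [-0.19 -0.05  1.37 -0.    1.82  1.1 ]
```

```bash
python3 -m crank '{"grip":[1,1,1,1,1,1,1,1,1,1,1,1],"xyz":[[0,0,0],[0,0,0],[0,0,0],[0,0,0],[0,0,0],[0,0,0],[0,0,0],[0,0,0],[0,0,0],[0,0,0],[0,0,0],[0,0,0]],"rotation":[[-1.7,-1.67,-6.32],[-1.7,-1.67,-6.32],[-1.7,-1.67,-6.32],[-1.7,-1.67,-6.32],[-1.7,-1.67,-6.32],[-1.7,-1.67,-6.32],[-1.7,-1.67,-6.32],[-1.7,-1.67,-6.32],[-1.7,-1.67,-6.32],[-1.7,-1.67,-6.32],[-1.7,-1.67,-6.32],[-1.7,-1.67,-6.32]]}' 
python3 -m crank '{"grip":[1,1,1,1],"xyz":[[0,0,0],[0,0,0],[0,0,0],[0,0,0]],"rotation":[[-1.7,-1.67,-6.32],[-1.7,-1.67,-6.32],[0,0,0],[0,0,0]]}'
python3 -c "from h import *;report()"
```

```text
time_s: 2.93
position: [0.4199, -0.0457, 0.4454]
ee_rot: [0.185, 0.667, 0.709, -0.138]
ft_force: [-0.8, 0.2, -0.0]
finger_gap: 0.0008
time_s: 3.27
position: [0.4197, -0.0452, 0.4456]
ee_rot: [0.208, 0.579, 0.773, -0.154]
ft_force: [-0.8, -0.3, -0.1]
finger_gap: 0.0007
t 3.27 pos [ 0.42  -0.045  0.446] dial xyz mm [-77.8 -85.8 347.8] F dial [-0.8  0.  -0.1] gap 0.001
rot left(tool,deg) [-0.1  0.  -0.4] joints [ 0.12 -0.14  1.53 -0.52  1.64 -0.23]
```

```bash
python3 -m crank '{"grip":[1,1,1,1,1,1,1,1,1,1,1,1],"xyz":[[31,17,0],[31,17,0],[31,17,0],[30,17,0],[0,0,30],[0,0,30],[0,0,30],[0,0,30],[0,0,30],[0,0,30],[0,0,30],[0,0,28]],"rotation":[[0,0,0],[0,0,0],[0,0,0],[0,0,0],[0,0,0],[0,0,0],[0,0,0],[0,0,0],[0,0,0],[0,0,0],[0,0,0],[0,0,0]]}' 
python3 - <<'E'
from h import *;report()
from rig import env
m=env.camera_model("wrist");p,d=env.camera("wrist"); np.savez("pics/w1.npz",p=p,d=d,**m); p2,d2=env.camera("side"); np.savez("pics/s1.npz",p=p2,d=d2,**env.camera_model("side"))
print(m["intrinsics"])
cv2.imwrite("pics/v4.png",np.vstack([cv2.resize(p,(560,350)),cv2.resize(p2[110:290,200:500],(416,250))[:, :].copy() if 0 else cv2.copyMakeBorder(cv2.resize(p2[110:290,200:500],(416,250)),0,0,0,144,cv2.BORDER_CONSTANT)])[:,:,::-1])
E
```

```text
time_s: 4.27
position: [0.4893, -0.0387, 0.1765]
ee_rot: [0.208, 0.579, 0.773, -0.154]
ft_force: [1.3, 0.3, 0.5]
finger_gap: 0.0003
t 4.27 pos [ 0.489 -0.039  0.176] dial xyz mm [ -9.4  36.6 107.7] F dial [ 1.3 -0.3  0.4] gap 0.0
rot left(tool,deg) [-0.1  0.  -0.5] joints [ 0.12  0.17  1.84 -0.58  1.11  0.1 ]
[[309.70691629   0.         316.67209158]
 [  0.         309.70691629 203.40659039]
 [  0.           0.           1.        ]]
```

View pics/v4.png

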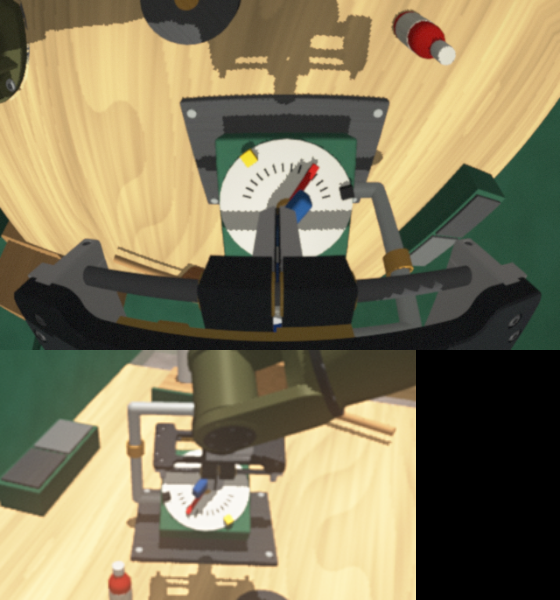

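```bash
cat >> h.py <<'E'
def measure(name=None):
    from rig import env
    m=env.camera_model("wrist");p,d=env.camera("wrist"); C=np.load("dial.npz")["C"]
    if name: np.savez(f"pics/{name}.npz",p=p,d=d,**m)
    hsv=cv2.cvtColor(p,cv2.COLOR_RGB2HSV).astype(int); H,S,V=hsv[...,0],hsv[...,1],hsv[...,2]
    for nm,mask,h,rr in [("red",((H<8)|(H>172))&(S>130)&(V>60),.009,(20,70)),("yellow",(H>22)&(H<35)&(S>130)&(V>90),.011,(55,85)),("black",(V<45)&(S<120),.010,(55,78)),("blue",(H>100)&(H<130)&(S>110),.048,(0,36))]:
        v,u=np.nonzero(mask); W=np.array([D.T@(onplane(m,a,b,C+Zd*h,Zd,True)-C)*1000 for a,b in zip(u,v) if b<330])
        if not len(W): print(nm,"none"); continue
        r=np.hypot(W[:,0],W[:,1]); W=W[(r>rr[0])&(r<rr[1])]
        if nm=="black": W=W[(W[:,0]>40)]
        if len(W)<4: print(nm,len(W)); continue
        r=np.hypot(W[:,0],W[:,1]); c=np.median(W,0)
        s=f"{nm} n={len(W)} c={np.round(c[:2],1)} ang={np.degrees(np.arctan2(c[1],c[0])):.1f}"
        if nm=="red":
            far=W[r>r.max()-20].mean(0); s+=f" far={np.round(far[:2],1)} rmax={r.max():.1f} ang_far={np.degrees(np.arctan2(far[1],far[0])):.1f}"
        print(s)
E
python3 -m crank '{"grip":[1,1,1,1,1,1,1,1],"xyz":[[0,0,28],[0,0,28],[0,0,20],[0,0,7],[-3,4.3,0],[-3,4.3,0],[0,0,0],[0,0,0]],"rotation":[[0,0,0],[0,0,0],[0,0,0],[0,0,0],[0,0,0],[0,0,0],[0,0,0],[0,0,0]]}'
python3 - <<'E'
from h import *;report();measure("w2")
z=np.load("pics/w2.npz"); cv2.imwrite("pics/v5.png",cv2.resize(z["p"][100:330,220:450,::-1],(600,600),interpolation=cv2.INTER_CUBIC))
E
```

```text
time_s: 5.03
position: [0.511, -0.0788, 0.1099]
ee_rot: [0.208, 0.577, 0.774, -0.154]
ft_force: [-4.3, 0.3, -6.0]
finger_gap: 0.0002
t 5.03 pos [ 0.511 -0.079  0.11 ] dial xyz mm [-0.2 31.1 27.7] F dial [-4.   4.3 -4.4] gap 0.0
rot left(tool,deg) [-0.1  0.  -0.2] joints [ 0.03  0.3   1.86 -0.64  0.94  0.12]
red n=522 c=[26.6 37.1] ang=54.3 far=[30.1 41.6] rmax=61.3 ang_far=54.1
yellow n=473 c=[-38.9  61.5] ang=122.3
black n=1040 c=[ 56.8 -32.6] ang=-29.8
blue n=417 c=[18.4 21.2] ang=49.0
```

View pics/v5.png

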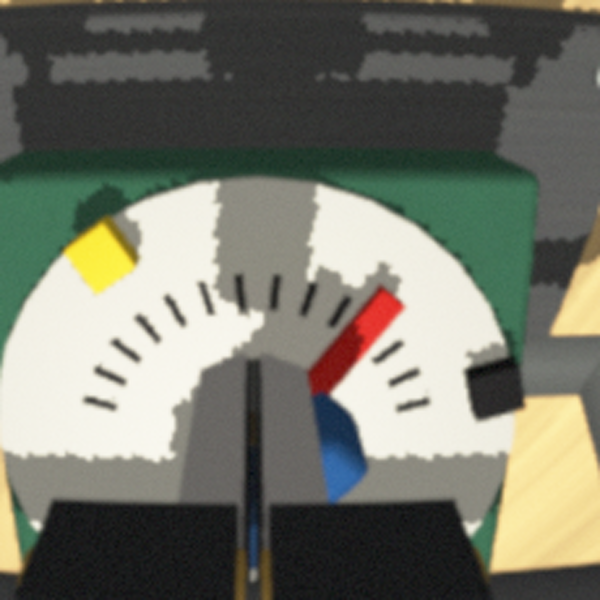

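The picture shows contact made, with the red pointer at crop (360,340), the black stop at (495,390) and the yellow mark at (100,255). I'll push clockwise next.

```bash
python3 -m crank '{"grip":[1,1,1,1,1,1,1,1,1,1],"xyz":[[-0.3,3.2,0],[-0.3,3.2,0],[-1.3,3.7,0],[-1.3,3.7,0],[-1.9,2.9,0],[-1.9,2.9,0],[-0.9,1,0],[-0.9,1,0],[0,0,0],[0,0,0]],"rotation":[[0,0,0],[0,0,0],[0,0,0],[0,0,0],[0,0,0],[0,0,0],[0,0,0],[0,0,0],[0,0,0],[0,0,0]]}'
python3 - <<'E'
from h import *;report();measure("w3")
z=np.load("pics/w2.npz");C=np.load("dial.npz")["C"]
q=lambda a,b:(220+a*230/600,100+b*230/600)
for nm,uv,h in [("blacktop",(495,393),.009),("yeltop",(95,262),.011),("tipTop",(393,297),.009),("dialL",(0,405),0),("dialTop",(262,178),0),("dialR",(515,430),0)]:
    w=D.T@(onplane(z,*q(*uv),C+Zd*h,Zd,True)-C)*1000; print(nm,np.round(w,1),np.degrees(np.arctan2(w[1],w[0])))
E
```

```text
time_s: 5.92
position: [0.5341, -0.0796, 0.1144]
ee_rot: [0.208, 0.577, 0.775, -0.154]
ft_force: [-4.7, 2.1, -4.3]
finger_gap: 0.0003
t 5.92 pos [ 0.534 -0.08   0.114] dial xyz mm [21.6 22.4 27.8] F dial [-3.9  5.1 -2. ] gap 0.0
rot left(tool,deg) [-0.   0.  -0.2] joints [ 0.03  0.33  1.8  -0.63  0.96  0.09]
red n=336 c=[46.5 17.1] ang=20.2 far=[46.8 17.4] rmax=59.9 ang_far=20.4
yellow n=467 c=[-38.2  61.3] ang=121.9
black n=1124 c=[ 55.1 -36.9] ang=-33.8
blue n=1338 c=[-8.3 11. ] ang=127.0
blacktop [67.4 20.2  9. ] 16.681459457515018
yeltop [-40.4  59.2  11. ] 124.33056194411932
tipTop [36.6 48.8  9. ] 53.156468134977175
dialL [-74.7  12.3  -0. ] 170.63947683657184
dialTop [ 2.4 78.5 -0. ] 88.22635201951148
dialR [78.4  3.3  0. ] 2.3796029016826834
```

```bash
python3 -m crank '{"grip":[1,1,1,1,1],"xyz":[[-1,1,0],[-1,1,0],[-1,1,0],[0,0,0],[0,0,0]],"rotation":[[0,0,0],[0,0,0],[0,0,0],[0,0,0],[0,0,0]]}'
python3 - <<'E'
from h import *;report();measure("w4")
E
python3 -m crank '{"grip":[1,1,1,1],"xyz":[[-1,1,0],[-1,1,0],[0,0,0],[0,0,0]],"rotation":[[0,0,0],[0,0,0],[0,0,0],[0,0,0]]}'
python3 - <<'E'
from h import *;report();measure("w5")
z=np.load("pics/w5.npz"); cv2.imwrite("pics/v6.png",cv2.resize(z["p"][100:330,220:450,::-1],(600,600),interpolation=cv2.INTER_CUBIC))
E
```

```text
time_s: 6.38
position: [0.5367, -0.0808, 0.1152]
ee_rot: [0.207, 0.577, 0.775, -0.155]
ft_force: [-13.3, 7.4, -4.1]
finger_gap: 0.0007
t 6.38 pos [ 0.537 -0.081  0.115] dial xyz mm [23.8 20.4 27.5] F dial [-10.6  11.5   1.9] gap 0.001
rot left(tool,deg) [-0.1 -0.  -0.2] joints [ 0.02  0.34  1.79 -0.63  0.96  0.09]
red n=313 c=[48.3 15.1] ang=17.4 far=[48.1 15. ] rmax=60.0 ang_far=17.3
yellow n=461 c=[-38.   61.3] ang=121.8
black n=1095 c=[ 54.2 -38.1] ang=-35.1
blue n=1695 c=[-7.9  9.9] ang=128.6
time_s: 6.77
position: [0.5378, -0.0813, 0.1152]
ee_rot: [0.205, 0.577, 0.775, -0.155]
ft_force: [-20.0, 15.0, -3.8]
finger_gap: 0.0002
t 6.77 pos [ 0.538 -0.081  0.115] dial xyz mm [24.7 19.6 27.2] F dial [-14.8  19.4   6.8] gap 0.0
rot left(tool,deg) [-0.3 -0.1 -0.1] joints [ 0.02  0.34  1.78 -0.62  0.97  0.08]
red n=302 c=[48.6 14.7] ang=16.9 far=[48.5 14.9] rmax=60.0 ang_far=17.1
yellow n=463 c=[-38.   61.3] ang=121.8
black n=1091 c=[ 54.1 -38.4] ang=-35.3
blue n=1797 c=[-7.6  9.7] ang=128.0
```

View pics/v6.png

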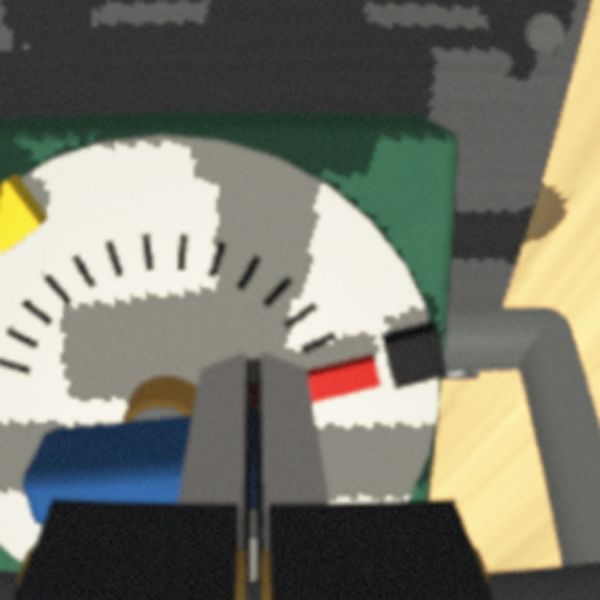

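Force has risen to about 24 N and the pointer has stopped in line with the block at about 17°. It is shut. Next I press once more, lift, and cross to the other side of the bar.

```bash
python3 -m crank '{"grip":[1,1,1,1,1,1,1,1,1,1,1,1],"xyz":[[-1,1,0],[0,0,0],[0,0,0],[3.5,-3,0],[4,-3,0],[0,0,-20],[0,0,-21],[-17,3,0],[-17,3,0],[-17,3,0],[0,0,0],[0,0,0]],"rotation":[[0,0,0],[0,0,0],[0,0,0],[0,0,0],[0,0,0],[0,0,0],[0,0,0],[0,0,0],[0,0,0],[0,0,0],[0,0,0],[0,0,0]]}'
python3 - <<'E'
from h import *;report();measure("w6")
E
```

```text
time_s: 7.82
position: [0.5495, -0.0992, 0.1751]
ee_rot: [0.209, 0.577, 0.774, -0.154]
ft_force: [-0.2, 0.3, 0.3]
finger_gap: 0.0004
t 7.82 pos [ 0.55  -0.099  0.175] dial xyz mm [ 30.8 -28.   68.8] F dial [-0.1  0.1  0.4] gap 0.0
rot left(tool,deg) [ 0.1  0.1 -0.3] joints [-0.01  0.28  1.71 -0.58  1.06 -0.03]
red n=374 c=[43.1 12.9] ang=16.7 far=[48.3 14.1] rmax=60.3 ang_far=16.2
yellow n=343 c=[-38.2  60. ] ang=122.5
black n=192 c=[68.7 21.2] ang=17.1
blue n=2265 c=[2.6 3.9] ang=56.7
```

```bash
python3 -m crank '{"grip":[1,1,1,1,1,1,1,1,1,1],"xyz":[[0,0,21],[0,0,21],[0,0,0],[5,-1,0],[6,-1,0],[6,-1,0],[3.7,1,0],[3.8,1,0],[0,0,0],[0,0,0]],"rotation":[[0,0,0],[0,0,0],[0,0,0],[0,0,0],[0,0,0],[0,0,0],[0,0,0],[0,0,0],[0,0,0],[0,0,0]]}'
python3 - <<'E'
from h import *;report();measure("w7")
E
python3 -m crank '{"grip":[1,1,1,1,1,1,1,1],"xyz":[[3.8,0,0],[3.9,0,0],[3.7,-1,0],[3.8,-1,0],[3.3,-1.9,0],[3.4,-1.9,0],[0,0,0],[0,0,0]],"rotation":[[0,0,0],[0,0,0],[0,0,0],[0,0,0],[0,0,0],[0,0,0],[0,0,0],[0,0,0]]}'
python3 - <<'E'
from h import *;report();measure("w8")
E
```

```text
time_s: 8.7
position: [0.549, -0.0993, 0.1272]
ee_rot: [0.21, 0.576, 0.775, -0.154]
ft_force: [5.1, -9.5, 4.8]
finger_gap: 0.0002
t 8.7 pos [ 0.549 -0.099  0.127] dial xyz mm [30.2 -4.  27.4] F dial [  2.2 -11.6  -1.1] gap 0.0
rot left(tool,deg) [ 0.2  0.3 -0.2] joints [-0.01  0.34  1.76 -0.62  0.97  0.04]
red n=554 c=[37.8 25.7] ang=34.2 far=[41.9 28.3] rmax=60.8 ang_far=34.0
yellow n=479 c=[-37.9  60.6] ang=122.0
black n=375 c=[ 49.2 -52.6] ang=-47.0
blue n=2977 c=[3.7 7.5] ang=63.8
time_s: 9.42
position: [0.5383, -0.0818, 0.1161]
ee_rot: [0.21, 0.576, 0.775, -0.153]
ft_force: [5.7, -1.8, 4.1]
finger_gap: 0.0008
t 9.42 pos [ 0.538 -0.082  0.116] dial xyz mm [25.  18.7 27.7] F dial [ 4.9 -5.   1.8] gap 0.001
rot left(tool,deg) [ 0.3  0.2 -0.2] joints [ 0.02  0.34  1.79 -0.63  0.96  0.09]
red n=509 c=[13.2 44.2] ang=73.4 far=[14.8 49.8] rmax=61.8 ang_far=73.4
yellow n=462 c=[-38.1  61.2] ang=121.9
black n=1044 c=[ 53.4 -39.5] ang=-36.5
blue n=1302 c=[ 3.3 18.3] ang=79.8
```

```bash
python3 -m crank '{"grip":[1,1,1,1,1,1,1,1],"xyz":[[2.3,-2,0],[2.3,-2.1,0],[1.9,-2.6,0],[1.9,-2.7,0],[1.2,-2.4,0],[1.2,-2.4,0],[0,0,0],[0,0,0]],"rotation":[[0,0,0],[0,0,0],[0,0,0],[0,0,0],[0,0,0],[0,0,0],[0,0,0],[0,0,0]]}'
python3 - <<'E'
from h import *;report();measure("w9")
E
```

```text
time_s: 10.13
position: [0.5229, -0.0766, 0.1109]
ee_rot: [0.211, 0.576, 0.775, -0.152]
ft_force: [10.5, 0.8, 2.3]
finger_gap: 0.0005
t 10.13 pos [ 0.523 -0.077  0.111] dial xyz mm [11.9 29.5 27.9] F dial [10.3 -3.1  0.8] gap 0.001
rot left(tool,deg) [ 0.4  0.2 -0.2] joints [ 0.03  0.32  1.84 -0.64  0.94  0.11]
red n=536 c=[-10.7  43.7] ang=103.7 far=[-12.6  50.1] rmax=61.5 ang_far=104.1
yellow n=469 c=[-38.5  61.4] ang=122.1
black n=1205 c=[ 57.9 -31.8] ang=-28.7
blue n=642 c=[-8.3 25.1] ang=108.3
```

```bash
python3 -m crank '{"grip":[1,1,1,1,1,1],"xyz":[[0.7,-2.5,0],[0.7,-2.5,0],[0.5,-2.4,0],[0,0,0],[0,0,0],[0,0,0]],"rotation":[[0,0,0],[0,0,0],[0,0,0],[0,0,0],[0,0,0],[0,0,0]]}'
python3 - <<'E'
from h import *;report();measure("w10")
z=np.load("pics/w10.npz"); cv2.imwrite("pics/v7.png",cv2.resize(z["p"][110:260,240:390,::-1],(600,600),interpolation=cv2.INTER_CUBIC))
E
```

```text
time_s: 10.68
position: [0.515, -0.0769, 0.1096]
ee_rot: [0.211, 0.576, 0.775, -0.152]
ft_force: [10.1, 3.9, 2.3]
finger_gap: 0.0009
t 10.68 pos [ 0.515 -0.077  0.11 ] dial xyz mm [ 4.2 31.9 27.7] F dial [10.8 -0.4  2.4] gap 0.001
rot left(tool,deg) [ 0.4  0.1 -0.2] joints [ 0.03  0.3   1.86 -0.64  0.94  0.12]
red n=537 c=[-21.4  40.3] ang=118.0 far=[-24.4  44.8] rmax=61.1 ang_far=118.5
yellow n=477 c=[-38.6  61.7] ang=122.1
black n=1139 c=[ 58.1 -30.9] ang=-28.0
blue n=462 c=[-15.   22.8] ang=123.3
```

View pics/v7.png

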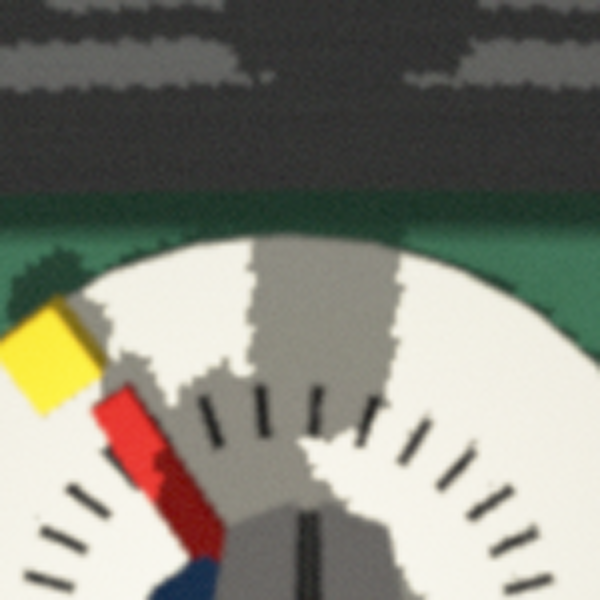

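The pointer tip is at crop (113,397) and the yellow block's top centre is at about (50,359). I'll compute both angles from these pixels.

```bash
python3 - <<'E'
from h import *
C=np.load("dial.npz")["C"]; z=np.load("pics/w10.npz")
q=lambda a,b:(240+(a+.5)/4-.5,110+(b+.5)/4-.5)
for nm,uv,h in [("yel L",(0,352),.011),("yel T",(52,306),.011),("yel R",(98,366),.011),("yel B",(45,412),.011),("yelc",(49,359),.011),("tip",(113,397),.009),("tipL",(95,408),.009),("tipR",(130,386),.009),("root",(205,545),.009)]:
    w=D.T@(onplane(z,*q(*uv),C+Zd*h,Zd,True)-C)*1000; print(nm,np.round(w[:2],1),round(np.hypot(*w[:2]),1),round(np.degrees(np.arctan2(w[1],w[0])),1))
E
```

```text
yel L [-47.3  62. ] 78.0 127.3
yel T [-37.8  69.8] 79.4 118.5
yel R [-30.6  59.5] 66.9 117.2
yel B [-40.2  51.4] 65.3 128.0
yelc [-38.9  60.7] 72.1 122.6
tip [-28.7  53.4] 60.6 118.2
tipL [-31.9  51.5] 60.5 121.8
tipR [-25.7  55.3] 61.0 114.9
root [-13.9  26.1] 29.5 118.0
```

```bash
python3 -m crank '{"grip":[1,1,1,1,1],"xyz":[[0,-1.2,0],[0,-1.2,0],[0,0,0],[0,0,0],[0,0,0]],"rotation":[[0,0,0],[0,0,0],[0,0,0],[0,0,0],[0,0,0]]}'
python3 - <<'E'
from h import *;report();measure("w11")
E
```

```text
time_s: 11.15
position: [0.5127, -0.0775, 0.1095]
ee_rot: [0.21, 0.576, 0.775, -0.152]
ft_force: [8.7, 3.6, 1.7]
finger_gap: 0.0005
t 11.15 pos [ 0.513 -0.078  0.109] dial xyz mm [ 1.8 32.  27.7] F dial [ 9.4 -0.1  1.9] gap 0.001
rot left(tool,deg) [ 0.4  0.1 -0.2] joints [ 0.03  0.3   1.86 -0.64  0.93  0.12]
red n=514 c=[-24.1  38.2] ang=122.2 far=[-27.3  43. ] rmax=60.9 ang_far=122.4
yellow n=484 c=[-38.7  61.7] ang=122.1
black n=1110 c=[ 57.9 -31.2] ang=-28.4
blue n=393 c=[-17.   22.2] ang=127.4
```

```bash
python3 -m crank '{"grip":[1,1,1,1,1,1,1,1,1,1],"xyz":[[0,3,0],[0,5,0],[0,5,0],[0,0,-15],[0,0,-25],[0,0,-30],[0,0,-30],[0,0,-20],[0,0,0],[0,0,0]],"rotation":[[0,0,0],[0,0,0],[0,0,0],[0,0,0],[0,0,0],[0,0,0],[0,0,0],[0,0,0],[0,0,0],[0,0,0]]}'
python3 - <<'E'
from h import *;report();measure("w12")
from rig import env
z=np.load("pics/w12.npz"); a=cv2.resize(z["p"][110:290,230:430],(500,450),interpolation=cv2.INTER_CUBIC)
p2,d2=env.camera("side"); b=cv2.resize(p2[170:330,270:430],(300,300))
b=cv2.copyMakeBorder(b,0,150,0,0,cv2.BORDER_CONSTANT)
cv2.imwrite("pics/v8.png",np.hstack([a,b])[:,:,::-1])
E
```

```text
time_s: 12.03
position: [0.5062, -0.0173, 0.212]
ee_rot: [0.209, 0.576, 0.775, -0.154]
ft_force: [0.4, -0.7, 0.1]
finger_gap: 0.0005
t 12.03 pos [ 0.506 -0.017  0.212] dial xyz mm [ 13.   32.3 146.2] F dial [ 0.2 -0.8 -0.4] gap 0.001
rot left(tool,deg) [ 0.1  0.1 -0.1] joints [ 0.16  0.17  1.75 -0.56  1.2   0.07]
red n=221 c=[-23.6  37. ] ang=122.5 far=[-27.1  42.4] rmax=60.4 ang_far=122.6
yellow n=201 c=[-39.2  61.1] ang=122.7
black n=102 c=[68.5 22.6] ang=18.3
blue n=774 c=[-5.5 14.2] ang=111.3
```

View pics/v8.png

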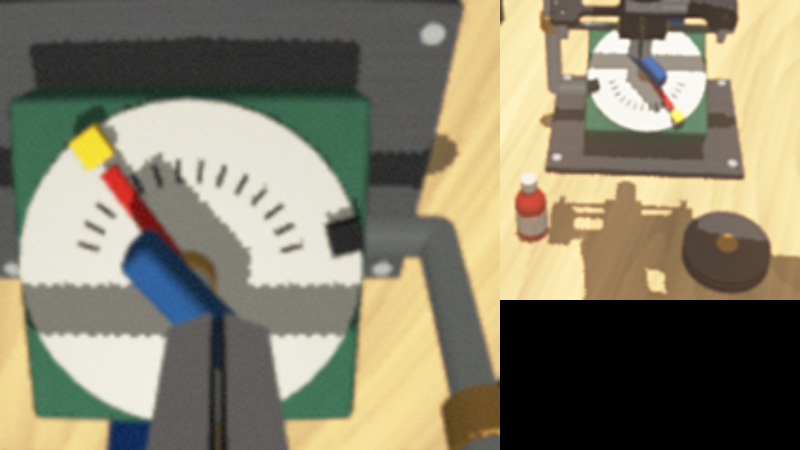

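The pointer (left part, tip about (110,170)) lines up with the yellow block (92,147), measuring 122.6° against 122.7°. The robot is clear of the valve, and the bottle and discs are where they were. I'm handing in.

```bash
python3 -c "
from rig import env
print(env.hand_in())"
```

```text
the job is handed in; nothing more can be done
None
```

The valve was turned fully shut, then opened until the red pointer stood at the yellow mark, and released; I handed the job in at about 12 s. `hand_in` reports no verdict.

I used the closed fingertips to push the side of the blue bar, coming in along the dial's axis from the downhill side.

- **Shut:** the pointer stopped at about 16.5°, in line with the black block at about 17°. The push force rose to about 24 N while the pointer barely moved.
- **Open:** I pushed from the other side of the bar until the pointer, not the handle, reached the mark. After backing off, the wrist camera gave 122.6° for the pointer and 122.7° for the mark, with no contact force.
- **Other objects:** the mark kept its position to within about 1 mm in the wrist images. The bottle and discs look unmoved in the last side view. I never went near the can, but I did not measure its position at the end.
- **Disagreement:** earlier readings of the mark ranged from 121.8° to 124.3° depending on camera and method. That is up to about 2 mm at the tip, within the 5 mm allowed.

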